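# Stow the loose electrical gear in the roll-top cabinet

### The arm

A 6-joint arm with a two-finger parallel gripper is mounted at the origin on a cart in front of the work surface, level with it; the furniture and walls round the work are solid. World frame = base frame: x ahead of the robot, y to its left, z up, the work surface at z = 0. Lengths are in m, angles in rad, forces in N, time in s.
With the tool pointing down it reaches from about 0.25 to 0.775 m from the base axis. Payload 4 kg.
Tool frame: the origin (TCP) lies midway between the tips of the shut fingers; the grasp point (between the pads) lies 19 mm behind it (robot.hold_point_z is the distance from the TCP to the grasp point, in m); z points along the fingers, y is the line along which they close (so a half turn about z gives the same grasp; the last joint's range is limited). The gripper opens to 94 mm and grips with 3 to 60 N. Pads are 16 mm wide; open, the fingers measure 119 mm over their backs; the gripper's body (75 mm by 177 mm) begins 78 mm behind the grasp point.
Start: joints at [-0.103, 0.087, 1.371, -0, 1.684, -0.103], TCP at [0.55, -0, 0.206] pointing down, gripper open.
Joint ranges: [-3.1, 3.1], [-0.76, 2.03], [0.27, 2.55], [-1.08, 4.22], [0.17, 2.65], [-2.57, 2.57]. Speed limits (rad/s): [2.79, 2.79, 3.14, 3.14, 3.14, 3.14].

### API

Orientations are given as [roll, pitch, yaw] about the fixed x, y, z axes, in that order (R = Rz(yaw) Ry(pitch) Rx(roll)).
In Python, from bench import readout, imaging, robot gives the robot as it stands.
- The arm moves only by the tool carry_out, never from a script. Its argument "motion" is text: rows parted by semicolons, each of 7 numbers parted by spaces: the shift along the tool's x, y, z each as a share of 200 mm, from -1 to 1, then the turn, a rotation vector about the tool's x, y, z each as a share of 120 degrees, from -1 to 1, then the opening, from 0 (shut) to 1 (fully open). A call has 1 to 12 rows; each row shifts and turns the commanded pose from where the row before left it, along the tool's axes as they then stand; what a row does not reach is not made up. A row lasts 1/8 s, in which the tool goes at most 62.5 mm and 10.7 degrees, less where a joint would pass 70% of its speed; a pose out of reach is approached as far as the arm can. A call with a number of a shift or a turn outside -1 to 1 is refused whole. A call with a gripper value outside its range is refused whole. The fingers move at their own pace and stop on an object; the grip force is fixed at half the most. Time passes only in rows, so rows that do not move let the fingers close. It gives the time, the measured TCP pose, the force, the opening and the grip force at its end, in the units of the state.
- readout.get_obs(): the state, without advancing time (a new reading comes with each control period).
- imaging.snapshot(name): name is "scene" or "side" or "wrist"; returns a dict with "pixels" (384x512x3 uint8, red, green, blue), "fx", "fy", "cx", "cy" (pixels), "R" (3x3) and "t" (3): a world point X has camera coordinates R X + t. Camera axes: x right, y down, z forward; pixel columns grow to the right and rows downward; lengths in m; the calibration is good to about 2 mm. The wrist camera is an equidistant fisheye: a pixel r from the principal point sees the ray r / f radians off the axis. A picture is of the moment at which its call begins. There is no depth.
- robot.close_job(): hands the job in; it is judged then, once.
The state is a dict: "time": time; "joint_positions": joint angles; "qvel": joint speeds; "joint_torque": joint torques, N m; "tool_pos": TCP position; "ee_rot": TCP orientation; "wrist_force": force on the tool from outside, world axes, zero at the start; "wrist_torque": the same for the moment, N m; "width": finger opening in m; "finger_force": force on a finger pad.
Only numpy, scipy, OpenCV 4.12 (cv2) and the standard library are available. Lean on these libraries where they do the work, as an engineer would, in place of code of your own. Each camera call takes 0.05 s, during which the arm holds its last target. There are 200 camera calls.

### The job

Raise the roll-top cabinet's slatted shutter all the way until it stays open by itself, then take the lock pin from its parking block and put it down through the eyelet on the cabinet's right side, fully home, so the shutter cannot come down. After that put every power adapter, power brick and tester lying on the worktop away in the cabinet: each flat on the cabinet floor, right side up, none on top of another. Do not knock over or shove the small reagent bottle and the spray can standing beside the work.

Things in the scene. Friction and masses are not known exactly. Their poses are not given: they have to be found in the camera images.
- cabinet: white fixed roll-top cabinet, a half cylinder lying along y: 304 deep (x), 444 wide (y), 192 high. Origin on the worktop under the shutter axis; front to -x. Flat floor 12 mm up, free from x = -138 (sill 42 high in front) to +130, y = -210 to 210 between 12 mm cheeks (round, radius 152 about the axis). Shutter open: floor in front of x = 0 is open to above; behind x = 20 it is covered
- shutter (a joint): slatted shutter's angle in its curved tracks, rad: 0 shut, 1.605 open at its stop. It turns about the line x = 0, z = 40 mm of the cabinet's frame (along its y); opening carries the lift bar up and back over the top. Starts nearly shut. Needs up to 4 N at the bar; let go below 1 rad it runs down, between it may hang, from 1.35 it tips over and stays at its stop
- lift_bar (a point): middle of the steel lift bar on the lowest slat: 12 mm round, along the cabinet's y, free 150 mm either side of this point, 195 mm from the shutter axis, 50 mm clear of the slats. At joint value q it lies q + 0.087 rad above the horizontal seen from the axis to the front: 57 mm over the worktop when shut, 234 mm when open. Its right end passes over the eyelet
- eyelet (a point): centre of the upper face of the fixed steel eyelet outside the cabinet's right (-y) cheek, 200 mm above the worktop: boss 44 x 44 x 24 mm high with a vertical 18 mm through hole, clear air below. Axes as the cabinet's. A pin in it blocks the lift bar's end
- lock_pin: upright pin, 130 mm, 0.12 kg: steel shank 12 mm diameter, 70 long, tapered tip; collar 36 diameter x 6; black grip 20 diameter x 46; cap 34 diameter x 8. Origin at the lower tip, z towards the cap. Starts standing in the parking block, collar on its top. Fully home in the eyelet the collar rests on the boss, tip 70 mm below the boss's top
- pin_grip (a point): point on the pin's axis to take it by, 98 mm above its tip, 22 mm above the collar
- park_block: grey block 70 x 70 x 80 mm high, fixed, with a vertical 18 mm hole right through in the middle of its top where the pin is parked. Origin at the centre of its underside.
- adapter_a: black plug-in power adapter, body 70 x 44 x 30 mm high with prongs at its +x end (89 overall). Origin at the middle of its underside, z up, x its long axis; body from x = -44 to 26, y -22 to 22. Grasp across y at x = -9. About 0.16 kg. May be absent
- adapter_b: a second adapter, like adapter_a in shape, size and axes. May be absent.
- brick_a: black power brick, solid body 90 x 50 x 30 mm high with short cord stubs at the ends (122 mm overall). Origin at the centre of its underside, x its long axis, z up. Grasp across y. About 0.2 kg. May be absent.
- brick_b: a second power brick, like brick_a in shape, size and axes. May be absent.
- tester: black hand tester with a round dial: body 52 wide (x), 115 long (y = -54 to 61), 30 mm high; dial 44 diameter at y = 31 up to 38 high, a knob on it to 54. Origin in its underside, z up, y its long axis. Grasp across x at y = -12. About 0.2 kg. May be absent
- reagent: bystander: small white reagent bottle with screw cap, 49 mm diameter, 117 mm high; origin under its centre
- spray: bystander: blue spray can with a black cap, 52 mm diameter, 151 mm high; origin under its centre

How it is judged:
On the way, in this order (a step that is already met when the one before it is completed fails the run):
1. the shutter is fully raised and stays up (value of joint shutter above 1.5 rad), for 0.5 s.
2. the lock pin is fully home in the eyelet with the shutter still up (value of joint shutter above 1.5 rad and z of lock_pin in the frame of eyelet between -0.08 and -0.062 m and horizontal distance between lock_pin and eyelet below 0.012 m and angle between lock_pin's own z axis and vertical below 0.2 rad), for 0.3 s.
3. all the adapters, bricks and the tester present lie flat on the cabinet floor (x of adapter_a in the frame of cabinet between -0.125 and 0.125 m and y of adapter_a in the frame of cabinet between -0.195 and 0.195 m and z of each of adapter_a, adapter_b, brick_a, brick_b, tester in the frame of cabinet below 0.022 m and angle between each of adapter_a, adapter_b, brick_a, brick_b, tester's own z axis and vertical below 0.15 rad and linear speed of each of adapter_a, adapter_b, brick_a, brick_b, tester below 0.03 m/s and x of adapter_b in the frame of cabinet between -0.125 and 0.125 m and y of adapter_b in the frame of cabinet between -0.195 and 0.195 m and x of brick_a in the frame of cabinet between -0.125 and 0.125 m and y of brick_a in the frame of cabinet between -0.195 and 0.195 m and x of brick_b in the frame of cabinet between -0.125 and 0.125 m and y of brick_b in the frame of cabinet between -0.195 and 0.195 m and x of tester in the frame of cabinet between -0.125 and 0.125 m and y of tester in the frame of cabinet between -0.195 and 0.195 m), for 0.2 s.
At the end, for the whole second after the job is handed in: Shutter above 1.5 rad; pin upright (0.2 rad) in the eyelet, tip 62 to 80 mm below the boss top; every adapter, brick and tester present at rest, level within 0.15 rad, underside within 10 mm of the cabinet floor, origin within 125 mm (depth) and 195 mm (width) of its centre (all of step 2 and all of step 3); the robot touches nothing.
It fails at once if reagent bottle or spray can knocked over or pushed more than 5 cm (angle between any of reagent, spray's own z axis and vertical above 0.6 rad or distance of any of reagent, spray from where it was at the start of the episode above 0.05 m).
Of adapter_a, adapter_b, brick_a, brick_b, tester only 3 to 4 are there at a start; the rules pass over those that are not, and their reading is None.
At some moment in a run one of adapter_a, adapter_b, brick_a, brick_b, tester may be knocked a few centimetres aside while the robot is not near it.
Once in a run the grip may slacken for a moment while it holds something.
It also fails if it takes over 210 s, if anything falls off the work surface, if the arm or the gripper's body presses on something with over 40 N, if the wrist force passes 120 N, or if a joint passes its speed limit or range.

## Working session

There is one attempt and no reset: what is moved stays moved. The work goes in short steps, Python scripts to look and compute and a tool call to move; the robot and the scene stay as the last step left them, time stands still between calls to the robot, and variables do not carry over. Pictures are saved under pics/ and viewed, at most 14 in all, crops included, and the job is handed in when it is done.

Besides the shell and the picture viewer there is one more tool, called after ">>>" by a JSON object that holds its "api" and its "payload", one argument or row to a line. carry_out: Moves the arm, as the interface text tells. Its arguments: {"type":"object","properties":{"motion":{"type":"string"}},"required":["motion"]}

```bash
ls; mkdir -p pics; cat > h.py <<'E'
import numpy as np, cv2
from bench import readout, imaging, robot
def snap(n,f):
    s=imaging.snapshot(n); np.savez('pics/'+f+'.npz',**s)
    cv2.imwrite('pics/'+f+'.png',cv2.cvtColor(s['pixels'],cv2.COLOR_RGB2BGR)); return s
def load(f): return dict(np.load('pics/'+f+'.npz'))
def ray(s,u,v,fish=False):
    a,b=(u-s['cx'])/s['fx'],(v-s['cy'])/s['fy']
    if fish:
        r=np.hypot(a,b); d=np.array([a/r*np.sin(r),b/r*np.sin(r),np.cos(r)]) if r>1e-9 else np.array([0,0,1.])
    else: d=np.array([a,b,1.])
    return -s['R'].T@s['t'], s['R'].T@d
def onz(s,u,v,z,fish=False):
    c,d=ray(s,u,v,fish); return c+d*(z-c[2])/d[2]
def proj(s,X,fish=False):
    p=s['R']@np.asarray(X,float)+s['t']
    if fish:
        r=np.hypot(p[0],p[1]); th=np.arctan2(r,p[2]); k=th/r if r>0 else 0
        return np.array([s['cx']+s['fx']*p[0]*k,s['cy']+s['fy']*p[1]*k])
    return np.array([s['cx']+s['fx']*p[0]/p[2],s['cy']+s['fy']*p[1]/p[2]])
E
python3 - <<'E'
from h import *
a=snap('scene','s0');b=snap('side','d0');w=snap('wrist','w0')
for s in(a,b,w): print(-s['R'].T@s['t'],s['R'][2],s['fx'],s['cx'],s['cy'])
print(readout.get_obs())
cv2.imwrite('pics/c0.png',cv2.resize(cv2.cvtColor(a['pixels'],cv2.COLOR_RGB2BGR),(800,600)))
E
```

```text
pics
[-0.527451    0.79807527  0.86556133] [ 0.68281118 -0.54947006 -0.48150965] 432.33194662999364 257.3484083904778 190.78938788795637
[-0.11741035 -0.98180561  0.6649519 ] [ 0.4972327   0.76274247 -0.41350159] 358.1489687401989 258.0830275752464 194.12575230494207
[0.55044872 0.06710156 0.38413648] [-0.00126396 -0.23327459 -0.97241008] 297.3186396354542 253.50026496386963 192.77817852538962
{'time': 0.15, 'joint_positions': array([-1.03076338e-01,  8.78489683e-02,  1.37186051e+00,  1.60948575e-05,
        1.68355953e+00, -1.03100516e-01]), 'qvel': array([-0.00067448, -0.00217251, -0.0043405 ,  0.00018396, -0.00046331,
        0.00124987]), 'joint_torque': array([ 1.24418581e-03, -3.40636396e+01, -3.02795255e+01,  7.18983379e-02,
        3.04441026e-02, -1.11468453e-04]), 'tool_pos': array([5.49611201e-01, 5.42509566e-05, 2.04561823e-01]), 'ee_rot': array([-3.13992685e+00, -1.88437776e-04,  1.57082215e+00]), 'wrist_force': array([-0.76570952,  0.35847051, -0.60454597]), 'wrist_torque': array([ 0.00382013, -0.04161096,  0.04230031]), 'finger_force': 0.0, 'width': 0.0941486013547242}
```

View pics/c0.png

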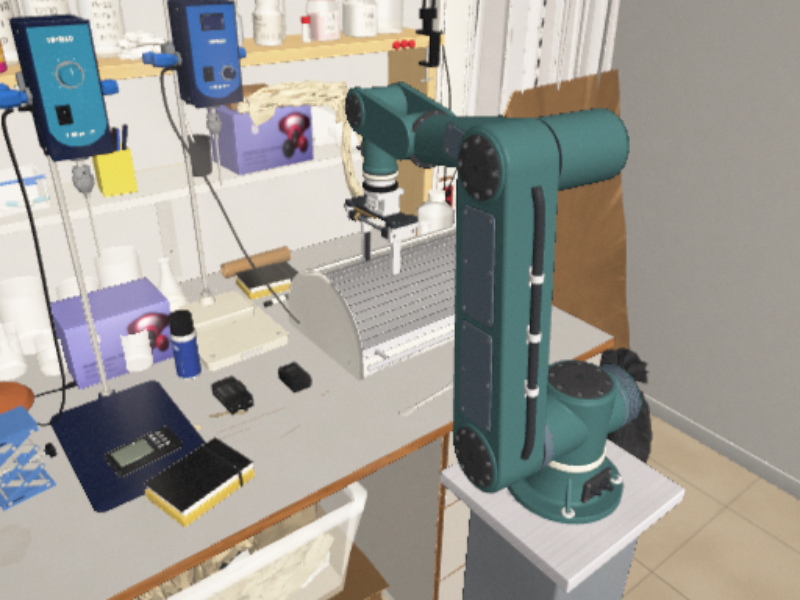

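View pics/d0.png

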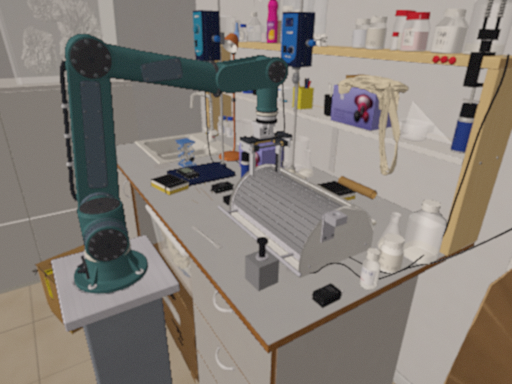

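View pics/w0.png

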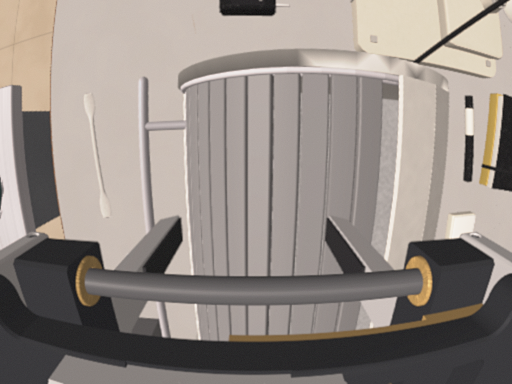

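The cabinet sits ahead of the robot, its front facing it. In the scene picture (800x600) there are two black items at (232,393) and (294,377), with the spray can at (185,343). In the side picture, the park block and pin are at (262,262), a black item at (327,295), the reagent at (371,270), and the eyelet at about (335,222). Next I'll enlarge these areas.

```bash
python3 - <<'E'
from h import *
a=cv2.imread('pics/s0.png');b=cv2.imread('pics/d0.png');w=cv2.imread('pics/w0.png')
r=lambda im,x,y,W,H,ow,oh:cv2.resize(im[y:y+H,x:x+W],(ow,oh),interpolation=cv2.INTER_CUBIC)
# scene crop 100x75 @4 ; side crop 200x150 at 4 split
c=np.vstack([np.hstack([r(a,105,195,100,75,400,300),r(b,200,165,100,75,400,300)]),np.hstack([r(b,230,225,100,75,400,300),r(b,300,200,100,75,400,300)])])
cv2.imwrite('pics/c1.png',c)
E
```

```text
(no output)
```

View pics/c1.png

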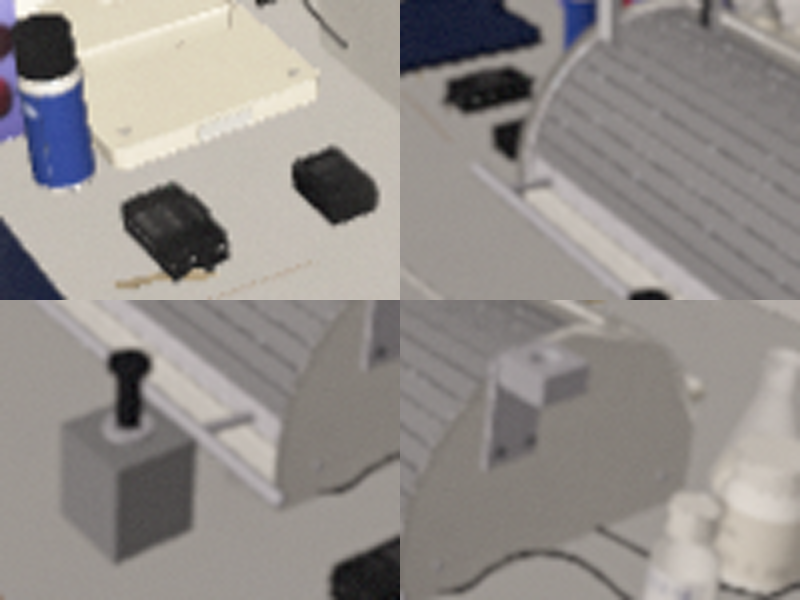

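Top left: black items in the scene image at (149,252) and (189,241), with the spray can's base near (121,240). The bar runs from about (219,206) to (299,275) in the side image. The eyelet hole is at (336,214) and the pin cap at (262,240).

```bash
python3 - <<'E'
from h import *
a=load('s0');b=load('d0');w=load('w0')
P=lambda n,p:print(n,np.round(p,3))
P('barL',onz(b,218.75,206.25,.06));P('barR',onz(b,299.5,275,.06))
P('eye',onz(b,336.25,214.5,.2));P('pincap',onz(b,262.5,240.5,.14))
P('blockmid',onz(b,261.5,257,.08))
P('o1 s',onz(a,149,252,.02));P('o2 s',onz(a,189,241,.02));P('o1 d',onz(b,222,187,.02));P('o3 d',onz(b,327,295,.02))
P('spray',onz(a,121,239,0));P('reag',onz(b,371,286,0));P('reagtop',onz(b,373,251,.117))
P('wrist o',onz(w,248,5,.02,True))
P('w barL',onz(w,143,82,.06,True));P('w bar',onz(w,160,320,.06,True))
P('w cheek corner',onz(w,185,80,.1,True))
E
```

```text
barL [0.422 0.117 0.06 ]
barR [ 0.419 -0.374  0.06 ]
eye [ 0.556 -0.353  0.2  ]
pincap [ 0.357 -0.28   0.14 ]
blockmid [ 0.36  -0.272  0.08 ]
o1 s [0.558 0.365 0.02 ]
o2 s [0.534 0.232 0.02 ]
o1 d [0.56  0.357 0.02 ]
o3 d [ 0.463 -0.442  0.02 ]
spray [0.708 0.399 0.   ]
reag [ 0.616 -0.463  0.   ]
reagtop [ 0.61  -0.454  0.117]
wrist o [0.543 0.219 0.02 ]
w barL [0.425 0.118 0.06 ]
w bar [ 0.419 -0.194  0.06 ]
w cheek corner [0.484 0.11  0.1  ]
```

```bash
cat > p.py <<'E'
from h import *
from scipy.spatial.transform import Rotation as Rn
def down(yaw=90): return Rn.from_euler('xyz',[180,0,yaw],degrees=True)
def tilt(a,yaw=90): return down(yaw)*Rn.from_euler('x',-a,degrees=True)  # tool leans forward along tool y
def state():
    o=readout.get_obs(); return np.array(o['tool_pos']),Rn.from_euler('xyz',o['ee_rot'])
def plan(wps,step=.045,p=None,R=None):
    """wps: (grasp-point xyz, Rotation, opening, [step]); prints rows from the measured pose"""
    if p is None: p,R=state()
    n=0;out=[]
    for w in wps:
        G,Rt,g=w[:3]; st=w[3] if len(w)>3 else step
        T=np.asarray(G,float)+Rt.apply([0,0,.019])
        rv=(R.inv()*Rt).as_rotvec(); d=T-p
        k=max(1,int(np.ceil(np.linalg.norm(d)/st)),int(np.ceil(np.degrees(np.linalg.norm(rv))/9.5)))
        sh=np.round(rv/k/np.radians(120),3)
        for i in range(k):
            s=np.round(R.inv().apply((T-p)/(k-i))/.2,3)
            p=p+R.apply(s*.2); R=R*Rn.from_rotvec(sh*np.radians(120))
            out.append(' '.join('%g'%v for v in [*s,*sh,g]))
        out.append('|')
    j=0
    print(' ; '.join(out).replace('; | ;','|').replace(' ; |',' |'), len([o for o in out if o!='|']))
def ob():
    o=readout.get_obs();p,R=state()
    print('t',round(o['time'],2),'G',np.round(p-R.apply([0,0,.019]),4),'rpy',np.round(np.degrees(o['ee_rot']),1),'F',np.round(o['wrist_force'],1),'w',round(o['width'],4),'ff',round(o['finger_force'],1),'q',np.round(o['joint_positions'],2))
E
python3 - <<'E'
from p import *
plan([((.42,-.107,.25),down(),.45),((.36,-.107,.12),tilt(45),.45)])
E
```

```text
-0.134 -0.162 -0.033 -0 -0 0 0.45 ; -0.134 -0.162 -0.033 -0 -0 0 0.45 ; -0.134 -0.162 -0.033 -0 -0 0 0.45 ; -0.133 -0.162 -0.032 -0 -0 0 0.45 | -0 -0.046 0.124 -0.075 -0 -0 0.45 ; -0 -0.065 0.116 -0.075 -0 -0 0.45 ; -0 -0.083 0.104 -0.075 -0 -0 0.45 ; -0 -0.098 0.09 -0.075 -0 -0 0.45 ; -0 -0.111 0.073 -0.075 -0 -0 0.45 | 9
```

>>> {"api": "carry_out", "payload": {
  "motion": "-0.134 -0.162 -0.033 0 0 0 0.45; -0.134 -0.162 -0.033 0 0 0 0.45; -0.134 -0.162 -0.033 0 0 0 0.45; -0.133 -0.162 -0.032 0 0 0 0.45; 0 -0.046 0.124 -0.075 0 0 0.45; 0 -0.065 0.116 -0.075 0 0 0.45; 0 -0.083 0.104 -0.075 0 0 0.45; 0 -0.098 0.09 -0.075 0 0 0.45; 0 -0.111 0.073 -0.075 0 0 0.45; 0 0 0 0 0 0 0.45"
}}

```text
time: 1.4
tool_pos: [0.3872, -0.1191, 0.0957]
ee_rot: [2.39, -0.024, 1.575]
wrist_force: [0.3, -0.6, 0.9]
width: 0.0423
finger_force: 0.0
```

```bash
python3 - <<'E'
from p import *
ob(); snap('wrist','w1'); snap('scene','s1')
w=cv2.imread('pics/w1.png')
s=load('w1')
print(proj(s,[.42,-.107,.06],True),proj(s,[.42,-.05,.06],True),proj(s,[.42,-.05,.07],True),s['t'])
cv2.imwrite('pics/c2.png',np.hstack([w,cv2.resize(cv2.imread('pics/s1.png')[192:292,100:180],(288,384))]))
E
```

```text
t 1.4 G [ 0.3742 -0.1195  0.1096] rpy [136.9  -1.4  90.2] F [ 0.3 -0.6  0.9] w 0.0423 ff 0.0 q [-1.   -0.76  2.38  0.69  1.17 -1.16]
[251.68995159 194.60937235] [250.70829557 121.69735334] [259.85944854 121.35263826] [-0.35049127 -0.0471851  -0.02462651]
```

View pics/c2.png

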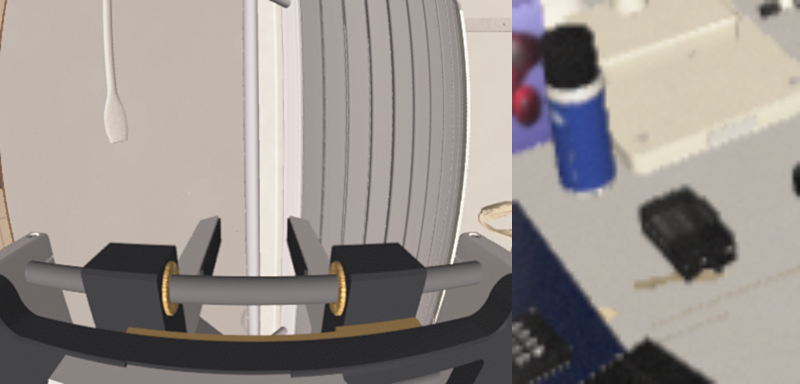

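The bar shows at wrist column 250, which is where I predicted it, centred between the fingers. Now grip it.

```bash
python3 - <<'E'
from p import *
plan([((.421,-.115,.06),tilt(45),.45,.02)])
E
```

```text
0.006 -0.012 0.09 -0.003 -0.002 -0 0.45 ; 0.006 -0.012 0.09 -0.003 -0.002 -0 0.45 ; 0.007 -0.013 0.09 -0.003 -0.002 -0 0.45 ; 0.007 -0.013 0.091 -0.003 -0.002 -0 0.45 | 4
```

>>> {"api": "carry_out", "payload": {
  "motion": "0.006 -0.012 0.09 -0.003 -0.002 0 0.45; 0.006 -0.012 0.09 -0.003 -0.002 0 0.45; 0.007 -0.013 0.09 -0.003 -0.002 0 0.45; 0.007 -0.013 0.091 -0.003 -0.002 0 0.45; 0 0 0 0 0 0 0.45"
}}

```text
time: 2.12
tool_pos: [0.4368, -0.1127, 0.0482]
ee_rot: [2.354, 0.002, 1.579]
wrist_force: [0.4, 0.8, -0.8]
width: 0.0425
finger_force: 0.0
```

```bash
python3 -c "
from p import *
ob()"
```

```text
t 2.12 G [ 0.4234 -0.1128  0.0616] rpy [1.349e+02 1.000e-01 9.050e+01] F [ 0.4  0.8 -0.8] w 0.0425 ff 0.0 q [-0.8  -0.56  2.42  0.76  0.84 -1.21]
```

>>> {"api": "carry_out", "payload": {
  "motion": "0 0 0 0 0 0 0; 0 0 0 0 0 0 0; 0 0 0 0 0 0 0; 0 0 0 0 0 0 0; 0 0 0 0 0 0 0"
}}

```text
time: 2.75
tool_pos: [0.4338, -0.1144, 0.0447]
ee_rot: [2.357, 0.0, 1.571]
wrist_force: [-5.2, -1.2, 1.4]
width: 0.0107
finger_force: 30.0
```

```bash
python3 - <<'E'
from p import *
ob()
p,R=state(); G=p-R.apply([0,0,.019])
t0=np.arcsin((G[2]-.04)/.195); cx=G[0]+.195*np.cos(t0); print(cx,t0)
wps=[]
for th in np.linspace(t0,1.70,24)[1:]:
    wps.append(((cx-.195*np.cos(th),G[1],.04+.195*np.sin(th)),tilt(45),0))
plan(wps,step=.03)
E
```

```text
t 2.75 G [ 0.4204 -0.1144  0.0582] rpy [135.   0.  90.] F [-5.2 -1.2  1.4] w 0.0107 ff 30.0 q [-0.81 -0.56  2.42  0.76  0.84 -1.21]
0.6145217197613336 0.09324062458694053
-0 0.054 -0.042 -0 0 0 0 | -0 0.057 -0.037 -0 0 0 0 | -0 0.059 -0.034 -0 0 0 0 | -0 0.061 -0.03 -0 0 0 0 | -0 0.063 -0.025 -0 0 0 0 | -0 0.065 -0.02 -0 0 0 0 | -0 0.066 -0.016 -0 0 0 0 | -0 0.068 -0.012 -0 0 0 0 | -0 0.067 -0.007 -0 0 0 0 | -0 0.068 -0.002 -0 0 0 0 | -0 0.069 0.003 -0 0 0 0 | -0 0.067 0.008 -0 0 0 0 | -0 0.067 0.012 -0 0 0 0 | -0 0.066 0.017 -0 0 0 0 | -0 0.065 0.021 -0 0 0 0 | -0 0.063 0.026 -0 0 0 0 | -0 0.061 0.03 -0 0 0 0 | -0.001 0.059 0.035 -0 0 0 0 | 0 0.056 0.038 -0 0 0 0 | 0 0.053 0.043 -0 0 0 0 | 0 0.05 0.046 -0 0 0 0 | 0 0.047 0.049 -0 0 0 0 | 0 0.044 0.052 -0 0 0 0 | 23
```

>>> {"api": "carry_out", "payload": {
  "motion": "0 0.054 -0.042 0 0 0 0; 0 0.057 -0.037 0 0 0 0; 0 0.059 -0.034 0 0 0 0; 0 0.061 -0.03 0 0 0 0; 0 0.063 -0.025 0 0 0 0; 0 0.065 -0.02 0 0 0 0; 0 0.066 -0.016 0 0 0 0; 0 0.068 -0.012 0 0 0 0; 0 0 0 0 0 0 0"
}}

```text
time: 3.88
tool_pos: [0.4732, -0.114, 0.1453]
ee_rot: [2.357, 0.0, 1.572]
wrist_force: [-7.0, -0.1, 2.7]
width: 0.0113
finger_force: 30.0
```

```bash
cat > arc.py <<'E'
from p import *
ob()
p,R=state(); G=p-R.apply([0,0,.019]); C=np.array([.6145,.04])
r=np.array([C[0]-G[0],G[2]-C[1]]); print('r',np.hypot(*r),'th',np.arctan2(r[1],r[0]))
t0=np.arctan2(r[1],r[0]); n=int(np.ceil((1.70-t0)/.07))
plan([((C[0]-.195*np.cos(th),G[1],.04+.195*np.sin(th)),tilt(45),0) for th in np.linspace(t0,1.70,n+1)[1:]],step=.03)
E
python3 arc.py
```

```text
t 3.88 G [ 0.4598 -0.114   0.1587] rpy [135.    0.   90.1] F [-7.  -0.1  2.7] w 0.0113 ff 30.0 q [-0.7  -0.58  2.22  0.6   0.94 -0.92]
r 0.19503406175934854 th 0.654600603984117
-0 0.068 -0.006 -0 -0 0.001 0 | -0 0.068 -0.002 -0 -0 -0 0 | -0 0.067 0.003 -0 -0 -0 0 | -0 0.068 0.007 -0 -0 -0 0 | 0 0.067 0.013 -0 -0 -0 0 | 0 0.066 0.017 -0 -0 -0 0 | 0 0.064 0.021 -0 -0 -0 0 | 0 0.063 0.026 -0 -0 -0 0 | 0 0.061 0.03 -0 -0 -0 0 | 0 0.058 0.035 -0 -0 -0 0 | 0 0.056 0.038 -0 -0 -0 0 | 0 0.054 0.042 -0 -0 -0 0 | 0 0.05 0.046 -0 -0 -0 0 | 0 0.047 0.049 -0 -0 -0 0 | 0 0.043 0.053 -0 -0 -0 0 | 15
```

Tracking is good, so I'll continue.

>>> {"api": "carry_out", "payload": {
  "motion": "0 0.068 -0.006 0 0 0 0; 0 0.068 -0.002 0 0 0 0; 0 0.067 0.003 0 0 0 0; 0 0.068 0.007 0 0 0 0; 0 0.067 0.013 0 0 0 0; 0 0.066 0.017 0 0 0 0; 0 0.064 0.021 0 0 0 0; 0 0.063 0.026 0 0 0 0; 0 0.061 0.03 0 0 0 0; 0 0 0 0 0 0 0"
}}

```text
time: 5.12
tool_pos: [0.5737, -0.1143, 0.2142]
ee_rot: [2.354, 0.001, 1.572]
wrist_force: [-0.1, -5.1, -0.2]
width: 0.0109
finger_force: 30.0
```

```bash
python3 arc.py
```

```text
t 5.12 G [ 0.5603 -0.1143  0.2276] rpy [134.9   0.   90. ] F [-0.1 -5.1 -0.2] w 0.0109 ff 30.0 q [-0.5  -0.36  1.95  0.46  0.88 -0.68]
r 0.19531223935904665 th 1.2894239958248919
-0 0.056 0.036 0.001 -0 0 0 | -0 0.055 0.038 -0 -0 0 0 | -0 0.052 0.041 -0 -0 0 0 | -0 0.049 0.045 -0 -0 0 0 | -0 0.046 0.049 -0 -0 0 0 | -0 0.043 0.051 -0 -0 0 0 | 6
```

>>> {"api": "carry_out", "payload": {
  "motion": "0 0.056 0.036 0 0 0 0; 0 0.055 0.038 0 0 0 0; 0 0.052 0.041 0 0 0 0; 0 0.049 0.045 0 0 0 0; 0 0.046 0.049 0 0 0 0; 0 0.035 0.042 0 0 0 0; 0 0 0 0 0 0 0; 0 0 0 0 0 0 0.5; 0 0 0 0 0 0 0.5; 0 0 0 0 0 0 0.5; 0 0 -0.2 0 0 0 0.5; 0 0 -0.25 0 0 0 0.5"
}}

```text
time: 6.62
tool_pos: [0.5847, -0.113, 0.2821]
ee_rot: [2.359, -0.002, 1.573]
wrist_force: [-0.2, 0.1, 0.5]
width: 0.0467
finger_force: 0.0
```

```bash
python3 - <<'E'
from p import *
ob()
snap('side','d2');snap('wrist','w2'); b=cv2.imread('pics/d2.png')
cv2.imwrite('pics/c3.png',np.hstack([cv2.resize(b[160:310,210:410],(533,400)),]))
E
```

```text
t 6.62 G [ 0.5713 -0.1131  0.2956] rpy [ 1.351e+02 -1.000e-01  9.010e+01] F [-0.2  0.1  0.5] w 0.0467 ff 0.0 q [-0.49 -0.36  1.81  0.4   1.   -0.58]
```

View pics/c3.png

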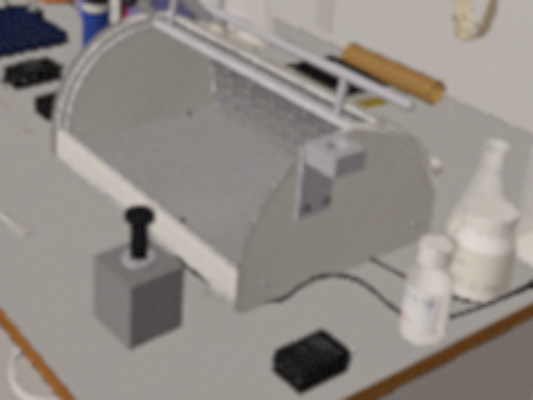

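The shutter stands open, with its bar over the top at the back, and the cabinet is empty. Next is the pin: I'll hover above it and refine its position.

```bash
python3 - <<'E'
from p import *
plan([((.5,-.15,.33),down(),.5),((.36,-.28,.24),down(0),.5)])
E
```

```text
-0.036 -0.045 -0.076 0.076 0 0 0.5 ; -0.036 -0.057 -0.067 0.076 0 0 0.5 ; -0.036 -0.067 -0.057 0.076 0 0 0.5 ; -0.035 -0.075 -0.046 0.076 0 0 0.5 ; -0.036 -0.082 -0.034 0.076 0 0 0.5 | -0.065 -0.07 0.045 0 0 0.075 0.5 ; -0.075 -0.059 0.045 0 0 0.075 0.5 ; -0.083 -0.047 0.045 0 0 0.075 0.5 ; -0.089 -0.033 0.045 0 0 0.075 0.5 ; -0.094 -0.018 0.045 0 0 0.075 0.5 ; -0.095 -0.004 0.045 0 0 0.075 0.5 ; -0.095 0.011 0.046 0 0 0.075 0.5 ; -0.092 0.026 0.045 0 0 0.075 0.5 ; -0.086 0.04 0.046 0 0 0.075 0.5 ; -0.079 0.053 0.045 0 0 0.075 0.5 | 15
```

>>> {"api": "carry_out", "payload": {
  "motion": "-0.036 -0.045 -0.076 0.076 0 0 0.5; -0.036 -0.057 -0.067 0.076 0 0 0.5; -0.036 -0.067 -0.057 0.076 0 0 0.5; -0.035 -0.075 -0.046 0.076 0 0 0.5; -0.036 -0.082 -0.034 0.076 0 0 0.5; -0.065 -0.07 0.045 0 0 0.075 0.5; -0.075 -0.059 0.045 0 0 0.075 0.5; -0.083 -0.047 0.045 0 0 0.075 0.5; -0.089 -0.033 0.045 0 0 0.075 0.5; -0.094 -0.018 0.045 0 0 0.075 0.5; -0.095 -0.004 0.045 0 0 0.075 0.5; -0.095 0.011 0.046 0 0 0.075 0.5"
}}

```text
time: 8.22
tool_pos: [0.4014, -0.2405, 0.2406]
ee_rot: [-3.135, 0.009, 0.468]
wrist_force: [-0.4, -0.3, -0.2]
width: 0.0471
finger_force: 0.0
```

>>> {"api": "carry_out", "payload": {
  "motion": "-0.092 0.026 0.045 0 0 0.075 0.5; -0.086 0.04 0.046 0 0 0.075 0.5; -0.079 0.053 0.045 0 0 0.075 0.5; 0 0 0 0 0 0 0.5; 0 0 0 0 0 0 0.5"
}}

```text
time: 8.85
tool_pos: [0.36, -0.279, 0.2151]
ee_rot: [-3.141, 0.01, 0.004]
wrist_force: [-0.2, 0.3, 0.1]
width: 0.0467
finger_force: 0.0
```

```bash
python3 - <<'E'
from p import *
ob(); s=snap('wrist','w3')
print(proj(s,[.357,-.28,.14],True),-s['R'].T@s['t'])
a=cv2.imread('pics/w3.png'); b=cv2.imread('pics/d2.png')
cv2.imwrite('pics/c4.png',np.vstack([cv2.resize(a,(427,320)),cv2.resize(b[236:276,320-40:320+67],(427,160))]) if 0 else a)
E
```

```text
t 8.85 G [ 0.3602 -0.279   0.2341] rpy [-179.9    0.6    0.2] F [-0.2  0.3  0.1] w 0.0467 ff 0.0 q [-0.78 -0.12  1.56 -0.01  1.71  0.79]
[254.33460192 202.67489688] [ 0.4295674  -0.27906278  0.39413401]
```

View pics/c4.png

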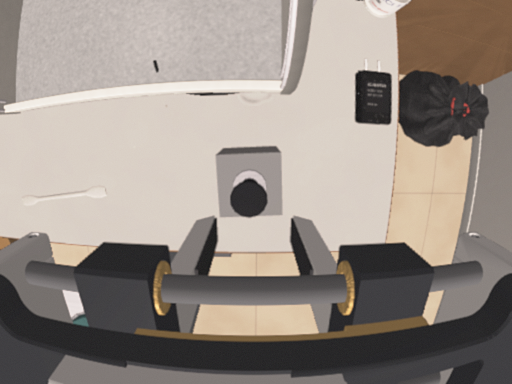

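The wrist view, with up as +x and right as -y, shows the pin cap at (249,198) and the block top from (217,152) to (283,216). An adapter lies at (373,97) with its prongs pointing to +x.

```bash
python3 - <<'E'
from p import *
s=load('w3')
print('pin',onz(s,249,198,.14,True), onz(s,249.5,178,.086,True))
for u,v in [(217,153),(281,149),(283,216),(218,218)]: print('blk',onz(s,u,v,.08,True).round(4))
for u,v in [(356,72),(391,72),(390,123),(357,122),(373,62)]: print('ad',onz(s,u,v,.03,True).round(4))
print('reag top',onz(s,385,3,.117,True).round(3))
E
```

```text
pin [ 0.36127745 -0.27525351  0.14      ] [ 0.36863253 -0.27493777  0.086     ]
blk [ 0.3945 -0.2401  0.08  ]
blk [ 0.3991 -0.3082  0.08  ]
blk [ 0.3245 -0.3123  0.08  ]
blk [ 0.3217 -0.2396  0.08  ]
ad [ 0.4956 -0.4072  0.03  ]
ad [ 0.5012 -0.457   0.03  ]
ad [ 0.4332 -0.4567  0.03  ]
ad [ 0.4314 -0.4095  0.03  ]
ad [ 0.5114 -0.4309  0.03  ]
reag top [ 0.559 -0.411  0.117]
```

```bash
python3 - <<'E'
from p import *
plan([((.361,-.275,.18),down(0),.65),((.361,-.275,.111),down(0),.65,.025)])
E
```

```text
0.004 -0.01 0.136 -0 0.002 0.001 0.65 ; 0.003 -0.01 0.136 -0 0.002 0.001 0.65 | -0 0 0.115 -0 0 -0 0.65 ; -0 0 0.115 -0 0 -0 0.65 ; -0 0 0.115 -0 0 -0 0.65 | 5
```

>>> {"api": "carry_out", "payload": {
  "motion": "0.004 -0.01 0.136 0 0.002 0.001 0.65; 0.003 -0.01 0.136 0 0.002 0.001 0.65; 0 0 0.115 0 0 0 0.65; 0 0 0.115 0 0 0 0.65; 0 0 0.115 0 0 0 0.65; 0 0 0 0 0 0 0.65; 0 0 0 0 0 0 0; 0 0 0 0 0 0 0; 0 0 0 0 0 0 0; 0 0 0 0 0 0 0; 0 0 0 0 0 0 0"
}}

```text
time: 10.28
tool_pos: [0.3607, -0.2757, 0.0928]
ee_rot: [3.141, 0.0, -0.003]
wrist_force: [-0.1, 1.2, 3.9]
width: 0.0328
finger_force: 30.0
```

```bash
python3 - <<'E'
from p import *
ob()
plan([((.361,-.275,.32),down(0),0),((.45,-.34,.33),down(0),0)])
E
```

```text
t 10.28 G [ 0.3607 -0.2756  0.1118] rpy [180.    0.   -0.2] F [-0.1  1.2  3.9] w 0.0328 ff 30.0 q [-0.78 -0.08  1.76 -0.    1.46  0.8 ]
0 -0.001 -0.208 0 0 -0 0 ; 0 -0 -0.208 0 0 -0 0 ; 0 -0.001 -0.208 0 0 -0 0 ; 0.001 -0 -0.208 0 0 -0 0 ; 0 -0.001 -0.209 0 0 -0 0 | 0.149 0.108 -0.017 0 0 -0.001 0 ; 0.148 0.108 -0.016 0 0 -0.001 0 ; 0.148 0.109 -0.017 0 0 -0.001 0 | 8
```

The width reads 33 mm, so the pads are on the cap rather than the grip. I'll open, go 5 mm lower and grip again.

>>> {"api": "carry_out", "payload": {
  "motion": "0 0 0 0 0 0 0.65; 0 0 0 0 0 0 0.65; 0 0 0 0 0 0 0.65; 0 0 0.025 0 0 0 0.65; 0 0 0 0 0 0 0.65; 0 0 0 0 0 0 0; 0 0 0 0 0 0 0; 0 0 0 0 0 0 0; 0 0 0 0 0 0 0; 0 0 0 0 0 0 0"
}}

```text
time: 11.52
tool_pos: [0.3603, -0.2754, 0.087]
ee_rot: [-3.141, 0.002, -0.003]
wrist_force: [0.1, 0.7, 0.5]
width: 0.0329
finger_force: 30.0
```

```bash
python3 - <<'E'
from p import *
ob()
E
```

```text
t 11.53 G [ 0.3603 -0.2754  0.106 ] rpy [-1.8e+02  1.0e-01 -2.0e-01] F [0.1 0.7 0.5] w 0.0329 ff 30.0 q [-0.78 -0.07  1.77 -0.    1.45  0.8 ]
```

```bash
python3 - <<'E'
from p import *
snap('side','d3'); b=cv2.imread('pics/d3.png')
s=load('d3'); print(proj(s,[.3603,-.2754,.087]),proj(s,[.361,-.275,.14]))
w=snap('wrist','w4');w=cv2.imread('pics/w4.png')
cv2.imwrite('pics/c5.png',np.hstack([cv2.resize(b[200:290,220:310],(400,400),interpolation=cv2.INTER_CUBIC),cv2.resize(w[200:350,170:320],(400,400))]))
E
```

```text
[262.10617775 255.46060857] [262.62742619 239.28421934]
```

View pics/c5.png

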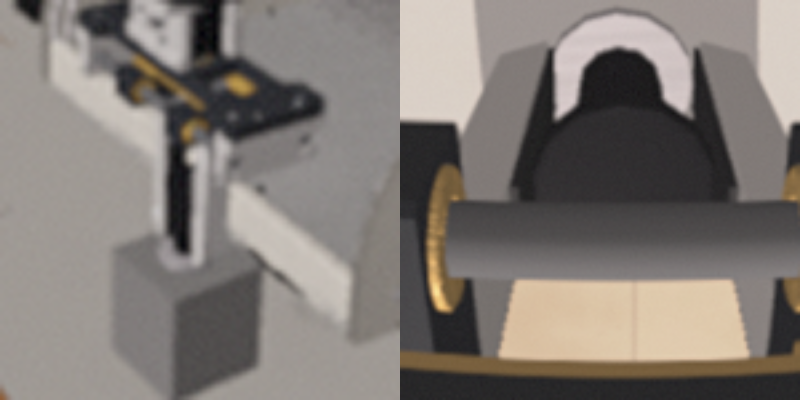

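The pads are long enough to reach past the cap, so the hold is on the cap. The pin hangs upright from it, and both the cap and the collar are visible, so I'll carry it like this. Next I lift it and hover short of the eyelet to look.

>>> {"api": "carry_out", "payload": {
  "motion": "0 0 -0.05 0 0 0 0; 0 0 -0.15 0 0 0 0; 0 0 -0.2 0 0 0 0; 0 0 -0.2 0 0 0 0; 0 0 -0.2 0 0 0 0; 0 0 -0.2 0 0 0 0; 0 0 -0.13 0 0 0 0; 0.15 0.12 0 0 0 0 0; 0.15 0.12 0 0 0 0 0; 0.15 0.13 0 0 0 0 0; 0.14 0 0 0 0 0 0; 0 0 0 0 0 0 0"
}}

```text
time: 13.12
tool_pos: [0.4794, -0.3499, 0.3114]
ee_rot: [-3.14, 0.004, -0.002]
wrist_force: [-0.3, -0.4, -1.4]
width: 0.0332
finger_force: 30.0
```

```bash
python3 - <<'E'
from p import *
ob()
s=snap('wrist','w5'); print(proj(s,[.556,-.353,.2],True)); b=cv2.imread('pics/w5.png')
cv2.imwrite('pics/c6.png',cv2.resize(b[:300,100:400],(600,600)))
d=snap('side','d5')
E
```

```text
t 13.12 G [ 0.4794 -0.3499  0.3304] rpy [-1.799e+02  2.000e-01 -1.000e-01] F [-0.3 -0.4 -1.4] w 0.0332 ff 30.0 q [-0.73  0.19  1.04 -0.    1.91  0.85]
[256.6289107  113.48647275]
```

View pics/c6.png

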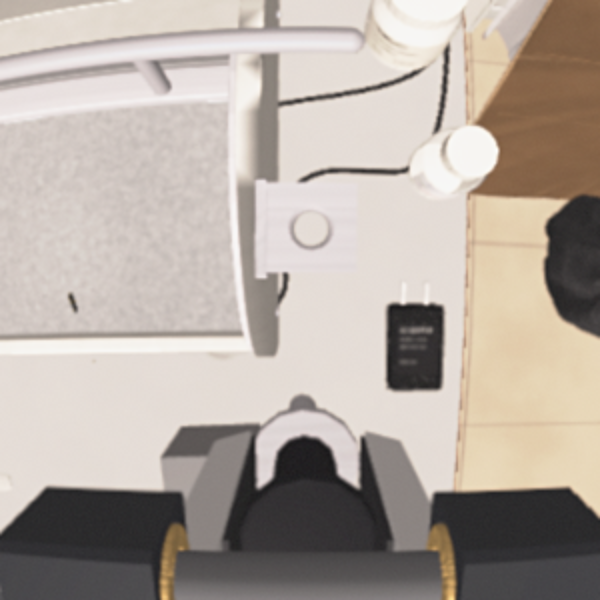

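The eyelet hole is at crop (311,229), so full (255.5,114.5). The pin's shank tip is at crop (303,402), so full (251.5,201), and the adapter is at crop (415,347).

```bash
python3 - <<'E'
from p import *
s=load('w5')
print('eye',onz(s,255.5,114.5,.2,True).round(4)); print('tip z.234',onz(s,251.5,200.5,.234,True).round(4),'z.24',onz(s,251.5,200.5,.24,True).round(4))
print('collar ctr', onz(s,253,220,.31,True).round(4))
for u,v in [(387,304),(443,304),(442,389),(389,390)]: print('ad',onz(s,100+u/2,v/2,.03,True).round(4))
print('reag cap',onz(s,100+470/2,150/2,.117,True).round(3))
E
```

```text
eye [ 0.555  -0.3519  0.2   ]
tip z.234 [ 0.4782 -0.3482  0.234 ] z.24 [ 0.4799 -0.3482  0.24  ]
collar ctr [ 0.4859 -0.3498  0.31  ]
ad [ 0.5013 -0.4122  0.03  ]
ad [ 0.502  -0.4571  0.03  ]
ad [ 0.4328 -0.4593  0.03  ]
ad [ 0.4321 -0.4156  0.03  ]
reag cap [ 0.611 -0.453  0.117]
```

>>> {"api": "carry_out", "payload": {
  "motion": "0.13 0.005 0 0 0 0 0; 0.13 0.005 0 0 0 0 0; 0.122 0.005 0 0 0 0 0; 0 0 0 0 0 0 0; 0 0 0 0 0 0 0; 0 0 0.06 0 0 0 0; 0 0 0.06 0 0 0 0; 0 0 0.06 0 0 0 0; 0 0 0.06 0 0 0 0; 0 0 0 0 0 0 0"
}}

```text
time: 14.48
tool_pos: [0.5542, -0.3527, 0.2624]
ee_rot: [-3.139, 0.005, -0.003]
wrist_force: [-0.0, -0.3, -1.4]
width: 0.0331
finger_force: 30.0
```

```bash
python3 - <<'E'
from p import *
ob()
E
```

```text
t 14.47 G [ 0.5542 -0.3527  0.2814] rpy [-179.9    0.3   -0.2] F [-0.  -0.3 -1.4] w 0.0331 ff 30.0 q [-0.65  0.34  0.97 -0.    1.85  0.92]
```

>>> {"api": "carry_out", "payload": {
  "motion": "0 0 0.06 0 0 0 0; 0 0 0.06 0 0 0 0; 0 0 0.06 0 0 0 0; 0 0 0.06 0 0 0 0; 0 0 0.03 0 0 0 0; 0 0 0 0 0 0 0; 0 0 0 0 0 0 0"
}}

```text
time: 15.35
tool_pos: [0.5548, -0.3532, 0.2112]
ee_rot: [3.141, 0.001, -0.003]
wrist_force: [0.0, 0.2, -0.8]
width: 0.0331
finger_force: 30.0
```

```bash
python3 - <<'E'
from p import *
ob()
s=snap('side','d6'); b=cv2.imread('pics/d6.png')
cv2.imwrite('pics/c7.png',cv2.resize(b[160:260,290:390],(500,500),interpolation=cv2.INTER_CUBIC))
E
```

```text
t 15.35 G [ 0.5548 -0.3532  0.2302] rpy [180.    0.   -0.2] F [ 0.   0.2 -0.8] w 0.0331 ff 30.0 q [-0.65  0.33  1.07 -0.    1.74  0.92]
```

Nearly seated. Go the last millimetres, release, retreat and check.

>>> {"api": "carry_out", "payload": {
  "motion": "0 0 0.017 0 0 0 0; 0 0 0 0 0 0 0; 0 0 0 0 0 0 0.65; 0 0 0 0 0 0 0.65; 0 0 0 0 0 0 0.65; 0 0 -0.1 0 0 0 0.65; 0 0 -0.25 0 0 0 0.65; 0 0 -0.25 0 0 0 0.65; -0.2 0 0 0 0 0 0.65; -0.2 0 0 0 0 0 0.65; 0 0 0 0 0 0 0.65"
}}

```text
time: 16.77
tool_pos: [0.4731, -0.3529, 0.3286]
ee_rot: [3.141, 0.001, -0.005]
wrist_force: [-0.3, -0.5, 0.6]
width: 0.0611
finger_force: 0.0
```

```bash
python3 - <<'E'
from p import *
ob()
s=snap('side','d7'); b=cv2.imread('pics/d7.png');w=snap('wrist','w7');a=cv2.imread('pics/w7.png')
cv2.imwrite('pics/c7.png',np.hstack([cv2.resize(b[160:260,290:390],(400,400),interpolation=cv2.INTER_CUBIC),cv2.resize(a[:200,150:350],(400,400))]))
E
```

```text
t 16.77 G [ 0.4731 -0.3529  0.3476] rpy [179.9   0.   -0.3] F [-0.3 -0.5  0.6] w 0.0611 ff 0.0 q [-0.74  0.19  1.01 -0.    1.94  0.84]
```

View pics/c7.png

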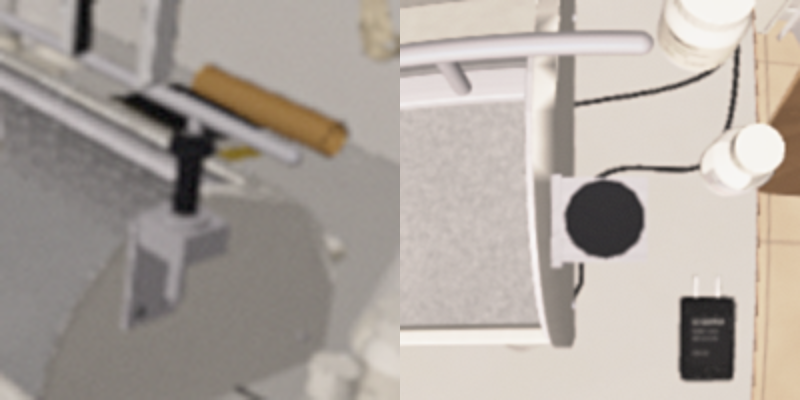

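The pin's collar is seated on the boss, and the adapter is still at the measured spot. Now I pick up that adapter.

```bash
python3 - <<'E'
from p import *
plan([((.467,-.4355,.16),down(2),.75),((.467,-.4355,.023),down(2),.75,.03)])
plan([((.467,-.4355,.34),down(2),0),((.53,-.215,.34),down(0),0),((.545,-.215,.20),down(0),0),((.545,-.215,.038),down(0),0,.03)],p=np.array([.467,-.4355,.004]),R=down(2))
E
```

```text
-0.008 0.083 0.187 0 0 -0.004 0.75 ; -0.008 0.083 0.187 0 0 -0.004 0.75 ; -0.009 0.082 0.187 0 0 -0.004 0.75 ; -0.01 0.082 0.186 0 0 -0.004 0.75 ; -0.01 0.083 0.187 0 0 -0.004 0.75 | 0 -0 0.137 0 0 0 0.75 ; 0 -0 0.137 0 0 0 0.75 ; 0 -0 0.137 0 0 0 0.75 ; 0 -0 0.137 0 0 0 0.75 ; 0 -0.001 0.137 0 0 0 0.75 | 10
-0 0 -0.198 0 0 0 0 ; -0 0 -0.198 0 0 0 0 ; -0 0 -0.198 0 0 0 0 ; -0 0 -0.198 0 0 0 0 ; -0 0 -0.198 0 0 0 0 ; -0 0 -0.198 0 0 0 0 ; -0 0 -0.199 0 0 0 0 ; -0 0 -0.198 0 0 0 0 | 0.059 -0.182 -0 0 -0 0.003 0 ; 0.058 -0.182 -0 0 -0 0.003 0 ; 0.056 -0.183 -0 0 -0 0.003 0 ; 0.056 -0.183 -0 0 -0 0.003 0 ; 0.054 -0.183 -0 0 -0 0.003 0 ; 0.053 -0.183 -0 0 -0 0.003 0 | 0.019 -0 0.175 -0 -0 -0 0 ; 0.019 -0 0.175 -0 -0 -0 0 ; 0.019 -0 0.175 -0 -0 -0 0 ; 0.018 -0 0.175 -0 -0 -0 0 | 0 -0 0.135 -0 -0 -0 0 ; 0 -0 0.135 -0 -0 -0 0 ; 0 -0 0.135 -0 -0 -0 0 ; 0 -0 0.135 -0 -0 -0 0 ; 0 -0 0.135 -0 -0 -0 0 ; 0 -0 0.135 -0 -0 -0 0 | 24
```

>>> {"api": "carry_out", "payload": {
  "motion": "-0.008 0.083 0.187 0 0 -0.004 0.75; -0.008 0.083 0.187 0 0 -0.004 0.75; -0.009 0.082 0.187 0 0 -0.004 0.75; -0.01 0.082 0.186 0 0 -0.004 0.75; -0.01 0.083 0.187 0 0 -0.004 0.75; 0 0 0.137 0 0 0 0.75; 0 0 0.137 0 0 0 0.75; 0 0 0.137 0 0 0 0.75; 0 0 0.137 0 0 0 0.75; 0 0 0.137 0 0 0 0.75; 0 0 0 0 0 0 0.75"
}}

```text
time: 18.25
tool_pos: [0.4673, -0.435, 0.0019]
ee_rot: [-3.14, 0.003, 0.04]
wrist_force: [-0.1, -0.1, -0.2]
width: 0.0703
finger_force: 0.0
```

>>> {"api": "carry_out", "payload": {
  "motion": "0 0 0 0 0 0 0; 0 0 0 0 0 0 0; 0 0 0 0 0 0 0; 0 0 0 0 0 0 0"
}}

```text
time: 18.75
tool_pos: [0.4666, -0.4356, 0.0037]
ee_rot: [3.141, 0.001, 0.039]
wrist_force: [0.4, -0.1, -0.1]
width: 0.0449
finger_force: 29.9
```

```bash
python3 - <<'E'
from p import *
ob()
E
```

```text
t 18.75 G [ 0.4666 -0.4356  0.0227] rpy [1.8e+02 1.0e-01 2.2e+00] F [ 0.4 -0.1 -0.1] w 0.0449 ff 29.9 q [-0.84  0.39  1.41 -0.    1.34  0.69]
```

Gripped (45 mm). Lift and carry over.

>>> {"api": "carry_out", "payload": {
  "motion": "0 0 -0.198 0 0 0 0; 0 0 -0.198 0 0 0 0; 0 0 -0.198 0 0 0 0; 0 0 -0.198 0 0 0 0; 0 0 -0.198 0 0 0 0; 0 0 -0.198 0 0 0 0; 0 0 -0.199 0 0 0 0; 0 0 -0.198 0 0 0 0; 0 0 0 0 0 0 0"
}}

```text
time: 19.88
tool_pos: [0.4676, -0.4362, 0.3246]
ee_rot: [3.136, -0.003, 0.039]
wrist_force: [-0.1, -1.6, -2.3]
width: 0.0448
finger_force: 29.9
```

>>> {"api": "carry_out", "payload": {
  "motion": "0.059 -0.182 0 0 0 0.003 0; 0.058 -0.182 0 0 0 0.003 0; 0.056 -0.183 0 0 0 0.003 0; 0.056 -0.183 0 0 0 0.003 0; 0.054 -0.183 0 0 0 0.003 0; 0.053 -0.183 0 0 0 0.003 0; 0.019 0 0.175 0 0 0 0; 0.019 0 0.175 0 0 0 0; 0.019 0 0.175 0 0 0 0; 0.018 0 0.175 0 0 0 0; 0 0 0 0 0 0 0"
}}

```text
time: 21.25
tool_pos: [0.5405, -0.213, 0.1737]
ee_rot: [-3.136, 0.013, 0.001]
wrist_force: [-0.0, 0.1, -1.2]
width: 0.0448
finger_force: 29.9
```

```bash
python3 - <<'E'
from p import *
ob()
plan([((.545,-.215,.038),down(0),0,.03)])
E
```

```text
t 21.25 G [ 0.5408 -0.2131  0.1927] rpy [-1.797e+02  7.000e-01  1.000e-01] F [-0.   0.1 -1.2] w 0.0448 ff 29.9 q [-0.47  0.18  1.34 -0.    1.65  1.1 ]
0.005 0.002 0.129 -0 0.001 0 0 ; 0.005 0.002 0.129 -0 0.001 0 0 ; 0.005 0.003 0.129 -0 0.001 0 0 ; 0.005 0.002 0.129 -0 0.001 0 0 ; 0.004 0.003 0.129 -0 0.001 0 0 ; 0.004 0.002 0.128 -0 0.001 0 0 | 6
```

>>> {"api": "carry_out", "payload": {
  "motion": "0.005 0.002 0.129 0 0 0 0; 0.005 0.002 0.129 0 0 0 0; 0.005 0.002 0.129 0 0 0 0; 0.005 0.002 0.129 0 0 0 0; 0 0.002 0.129 0 0 0 0; 0 0 0.11 0 0 0 0; 0 0 0 0 0 0 0; 0 0 0 0 0 0 0"
}}

```text
time: 22.25
tool_pos: [0.5484, -0.2172, 0.0309]
ee_rot: [3.141, -0.0, 0.001]
wrist_force: [0.6, 0.8, -1.4]
width: 0.0447
finger_force: 29.9
```

```bash
python3 - <<'E'
from p import *
ob()
E
```

```text
t 22.25 G [ 0.5484 -0.2172  0.0499] rpy [ 1.8e+02 -0.0e+00  1.0e-01] F [ 0.6  0.8 -1.4] w 0.0447 ff 29.9 q [-0.47  0.27  1.51 -0.    1.36  1.1 ]
```

>>> {"api": "carry_out", "payload": {
  "motion": "0 0 0.04 0 0 0 0; 0 0 0.033 0 0 0 0; 0 0 0 0 0 0 0; 0 0 0 0 0 0 0; 0 0 0 0 0 0 0.65; 0 0 0 0 0 0 0.65; 0 0 0 0 0 0 0.65; 0 0 -0.1 0 0 0 0.65; 0 0 -0.3 0 0 0 0.65; 0 0 -0.3 0 0 0 0.65; 0 0 -0.3 0 0 0 0.65; 0 0 -0.3 0 0 0 0.65"
}}

```text
time: 23.75
tool_pos: [0.5477, -0.2166, 0.2767]
ee_rot: [-3.142, 0.002, 0.001]
wrist_force: [1.1, 0.5, -0.5]
width: 0.0612
finger_force: 0.0
```

```bash
python3 - <<'E'
from p import *
ob()
plan([((.44,.3,.31),down(0),.75)])
E
```

```text
t 23.75 G [ 0.5477 -0.2166  0.2957] rpy [-1.8e+02  1.0e-01  1.0e-01] F [ 1.1  0.5 -0.5] w 0.0612 ff 0.0 q [-0.47  0.17  1.13 -0.    1.84  1.1 ]
-0.045 -0.215 -0.006 -0 0 0 0.75 ; -0.045 -0.215 -0.006 -0 0 0 0.75 ; -0.045 -0.215 -0.006 -0 0 0 0.75 ; -0.045 -0.215 -0.006 -0 0 0 0.75 ; -0.044 -0.215 -0.006 -0 0 0 0.75 ; -0.045 -0.216 -0.006 -0 0 0 0.75 ; -0.044 -0.215 -0.006 -0 0 0 0.75 ; -0.045 -0.216 -0.006 -0 0 0 0.75 ; -0.044 -0.215 -0.006 -0 0 0 0.75 ; -0.045 -0.216 -0.005 -0 0 0 0.75 ; -0.044 -0.215 -0.006 -0 0 0 0.75 ; -0.045 -0.216 -0.005 -0 0 0 0.75 | 12
```

>>> {"api": "carry_out", "payload": {
  "motion": "-0.045 -0.215 -0.006 0 0 0 0.75; -0.045 -0.215 -0.006 0 0 0 0.75; -0.045 -0.215 -0.006 0 0 0 0.75; -0.045 -0.215 -0.006 0 0 0 0.75; -0.044 -0.215 -0.006 0 0 0 0.75; -0.045 -0.216 -0.006 0 0 0 0.75; -0.044 -0.215 -0.006 0 0 0 0.75; -0.045 -0.216 -0.006 0 0 0 0.75; -0.044 -0.215 -0.006 0 0 0 0.75; -0.045 -0.216 -0.005 0 0 0 0.75; -0.044 -0.215 -0.006 0 0 0 0.75; 0 0 0 0 0 0 0.75"
}}

```text
time: 25.25
tool_pos: [0.4484, 0.259, 0.2877]
ee_rot: [-3.141, 0.003, 0.006]
wrist_force: [-0.9, -0.4, -0.1]
width: 0.07
finger_force: 0.0
```

```bash
python3 - <<'E'
from p import *
ob()
snap('wrist','w8');snap('side','d8');b=cv2.imread('pics/w8.png')
cv2.imwrite('pics/c8.png',cv2.resize(b[:300],(800,469)))
E
```

```text
t 25.25 G [0.4484 0.259  0.3067] rpy [-1.8e+02  1.0e-01  3.0e-01] F [-0.9 -0.4 -0.1] w 0.07 ff 0.0 q [0.41 0.02 1.28 0.   1.84 1.98]
```

View pics/c8.png

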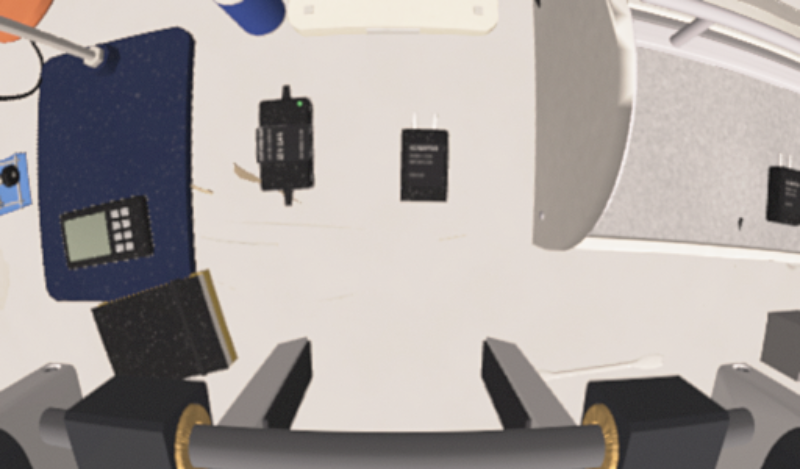

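The brick is at (287,145) and the second adapter at (424,165) with prongs to +x. The first adapter lies in the cabinet at (788,195). I see no tester.

```bash
cat > m.py <<'E'
from p import *
import sys
E
python3 - <<'E'
from p import *
s=load('w8');k=.64
for n,c in (('ad',[(402,129),(447,129),(446,201),(402,200)]),('br',[(261,99),(313,97),(313,186),(262,189)])):
    P=np.array([onz(s,u*k,v*k,.03,True)[:2] for u,v in c]);m=P.mean(0)
    d=(P[0]+P[1]-P[2]-P[3]);print(n,P.round(3).tolist(),m.round(4),np.degrees(np.arctan2(d[1],d[0])))
print('placed ad',onz(s,788*k,195*k,.042,True))
E
```

```text
ad [[0.575, 0.254], [0.576, 0.212], [0.508, 0.212], [0.508, 0.254]] [0.5419 0.2331] 0.15256512644366485
br [[0.609, 0.389], [0.608, 0.338], [0.522, 0.337], [0.521, 0.388]] [0.5648 0.3631] 0.6197849284682105
placed ad [ 0.54788565 -0.20974029  0.042     ]
```

```bash
python3 - <<'E'
from p import *
plan([((.542,.233,.15),down(0),.75),((.542,.233,.023),down(0),.75,.03)])
E
```

```text
0.093 0.024 0.157 0 0 0 0.75 ; 0.093 0.024 0.157 0 0 0 0.75 ; 0.093 0.023 0.156 0 0 0 0.75 ; 0.093 0.024 0.157 0 0 0 0.75 ; 0.093 0.023 0.156 0 0 0 0.75 | 0 -0 0.127 0 0 0 0.75 ; 0 -0 0.127 0 0 0 0.75 ; 0 -0 0.127 0 0 0 0.75 ; 0.001 -0 0.127 0 0 0 0.75 ; 0 -0 0.127 0 0 0 0.75 | 10
```

>>> {"api": "carry_out", "payload": {
  "motion": "0.093 0.024 0.157 0 0 0 0.75; 0.093 0.024 0.157 0 0 0 0.75; 0.093 0.023 0.156 0 0 0 0.75; 0.093 0.024 0.157 0 0 0 0.75; 0.093 0.023 0.156 0 0 0 0.75; 0 0 0 0 0 0 0.75; 0 0 0 0 0 0 0.75; 0 0 0 0 0 0 0.75"
}}

```text
time: 26.35
tool_pos: [0.5427, 0.2335, 0.1337]
ee_rot: [-3.14, -0.002, 0.001]
wrist_force: [-1.3, 0.2, 0.4]
width: 0.0706
finger_force: 0.0
```

```bash
python3 - <<'E'
from p import *
ob()
s=snap('wrist','w9')
g=cv2.cvtColor(s['pixels'],cv2.COLOR_RGB2GRAY)
print(proj(s,[.508,.233,.03],True),proj(s,[.576,.254,.03],True),proj(s,[.576,.212,.03],True))
n,l,st,c=cv2.connectedComponentsWithStats((g[:230]<75).astype(np.uint8)); print([(x[:5].tolist()) for x in st[1:] if x[4]>300])
plan([((.542,.233,.023),down(0),.75,.03)])
E
```

```text
t 26.35 G [0.5426 0.2335 0.1527] rpy [-1.799e+02 -1.000e-01  1.000e-01] F [-1.3  0.2  0.4] w 0.0706 ff 0.0 q [0.31 0.2  1.39 0.   1.55 1.88]
[253.73291319 226.2818848 ] [232.04606489 159.11155763] [275.78847253 159.22722807]
[[3, 0, 72, 44, 2541], [59, 1, 65, 62, 1915], [0, 60, 66, 170, 9295], [103, 115, 54, 108, 3705], [232, 156, 45, 69, 2636]]
-0.001 0.001 0.13 -0 -0 0 0.75 ; -0.001 0.001 0.129 -0 -0 0 0.75 ; -0.001 0.001 0.13 -0 -0 0 0.75 ; -0.001 0 0.129 -0 -0 0 0.75 ; -0 0.001 0.13 -0 -0 0 0.75 | 5
```

The adapter's outline at columns 232-277, rows 156-225 matches the prediction. Descend and grip.

>>> {"api": "carry_out", "payload": {
  "motion": "0 0.001 0.13 0 0 0 0.75; 0 0.001 0.129 0 0 0 0.75; 0 0.001 0.13 0 0 0 0.75; 0 0 0.129 0 0 0 0.75; 0 0 0.13 0 0 0 0.75; 0 0 0 0 0 0 0.75; 0 0 0 0 0 0 0; 0 0 0 0 0 0 0; 0 0 0 0 0 0 0; 0 0 0 0 0 0 0"
}}

```text
time: 27.65
tool_pos: [0.5421, 0.2329, 0.0023]
ee_rot: [-3.141, 0.001, 0.001]
wrist_force: [-0.0, -0.5, 2.1]
width: 0.0447
finger_force: 30.0
```

```bash
python3 - <<'E'
from p import *
ob()
p,R=state()
plan([((.542,.233,.30),down(0),0),((.545,0,.30),down(0),0),((.548,0,.13),down(0),0)])
E
```

```text
t 27.65 G [0.5421 0.2329 0.0213] rpy [-1.8e+02  1.0e-01  1.0e-01] F [-0.  -0.5  2.1] w 0.0447 ff 30.0 q [0.31 0.3  1.54 0.   1.3  1.88]
-0 -0 -0.199 -0 0 0 0 ; -0 -0 -0.199 -0 0 0 0 ; -0 -0 -0.199 -0 0 0 0 ; -0 -0 -0.199 -0 0 0 0 ; -0.001 -0 -0.199 -0 0 0 0 ; -0 -0.001 -0.199 -0 0 0 0 ; -0.001 -0 -0.199 -0 0 0 0 | 0.002 0.194 -0 -0 0 0 0 ; 0.002 0.194 -0 -0 0 0 0 ; 0.002 0.194 -0 -0 0 0 0 ; 0.003 0.194 -0 -0 0 0 0 ; 0.002 0.194 -0.001 -0 0 0 0 ; 0.003 0.195 -0 -0 0 0 0 | 0.004 0 0.212 -0 0 0 0 ; 0.004 0 0.213 -0 0 0 0 ; 0.004 0 0.212 -0 0 0 0 ; 0.004 0 0.213 -0 0 0 0 | 17
```

>>> {"api": "carry_out", "payload": {
  "motion": "0 0 -0.199 0 0 0 0; 0 0 -0.199 0 0 0 0; 0 0 -0.199 0 0 0 0; 0 0 -0.199 0 0 0 0; 0 0 -0.199 0 0 0 0; 0 0 -0.199 0 0 0 0; 0 0 -0.199 0 0 0 0; 0 0 0 0 0 0 0"
}}

```text
time: 28.65
tool_pos: [0.5437, 0.233, 0.284]
ee_rot: [-3.139, -0.005, 0.001]
wrist_force: [0.0, 0.5, -1.6]
width: 0.0452
finger_force: 30.0
```

>>> {"api": "carry_out", "payload": {
  "motion": "0.002 0.194 0 0 0 0 0; 0.002 0.194 0 0 0 0 0; 0.002 0.194 0 0 0 0 0; 0.003 0.194 0 0 0 0 0; 0.002 0.194 0 0 0 0 0; 0.003 0.195 0 0 0 0 0; 0.004 0 0.212 0 0 0 0; 0.004 0 0.213 0 0 0 0; 0.004 0 0.212 0 0 0 0; 0.004 0 0.213 0 0 0 0; 0 0 0 0 0 0 0; 0 0 0 0 0 0 0"
}}

```text
time: 30.15
tool_pos: [0.5484, -0.0003, 0.1105]
ee_rot: [-3.141, 0.002, 0.001]
wrist_force: [0.6, 0.7, -1.1]
width: 0.0447
finger_force: 30.0
```

```bash
python3 - <<'E'
from p import *
ob()
plan([((.548,0,.0355),down(0),0,.03)])
E
```

```text
t 30.15 G [ 5.484e-01 -4.000e-04  1.295e-01] rpy [-1.8e+02  1.0e-01  1.0e-01] F [ 0.6  0.7 -1.1] w 0.0447 ff 30.0 q [-0.1   0.12  1.52  0.    1.5   1.47]
-0 -0 0.117 -0 0 0 0 ; -0 -0.001 0.118 -0 0 0 0 ; -0 -0 0.117 -0 0 0 0 ; -0.001 -0.001 0.118 -0 0 0 0 | 4
```

>>> {"api": "carry_out", "payload": {
  "motion": "0 0 0.117 0 0 0 0; 0 0 0.117 0 0 0 0; 0 0 0.117 0 0 0 0; 0 0 0.123 0 0 0 0; 0 0 0 0 0 0 0; 0 0 0 0 0 0 0; 0 0 0 0 0 0 0.65; 0 0 0 0 0 0 0.65; 0 0 0 0 0 0 0.65; 0 0 -0.1 0 0 0 0.65; 0 0 -0.3 0 0 0 0.65; 0 0 -0.3 0 0 0 0.65"
}}

```text
time: 31.65
tool_pos: [0.5478, -0.0003, 0.1565]
ee_rot: [-3.141, 0.003, 0.001]
wrist_force: [0.7, -0.4, -0.3]
width: 0.0611
finger_force: 0.0
```

>>> {"api": "carry_out", "payload": {
  "motion": "0 0 -0.3 0 0 0 0.75; 0 0 -0.3 0 0 0 0.75; -0.05 -0.25 -0.05 0 0 0 0.75; -0.05 -0.25 -0.05 0 0 0 0.75; -0.05 -0.25 0 0 0 0 0.75; -0.05 -0.25 0 0 0 0 0.75; -0.05 -0.25 0 0 0 0 0.75; -0.05 -0.25 0 0 0 0 0.75; 0 -0.25 0 0 0 0 0.75; 0 0 0 0 0 0 0.75; 0 0 0 0 0 0 0.75"
}}

```text
time: 33.02
tool_pos: [0.4882, 0.3492, 0.2955]
ee_rot: [3.141, 0.002, 0.001]
wrist_force: [0.6, -0.2, -0.1]
width: 0.0706
finger_force: 0.0
```

```bash
python3 - <<'E'
from p import *
ob()
s=snap('wrist','w10');b=cv2.imread('pics/w10.png')
cv2.imwrite('pics/c9.png',cv2.resize(b[:300],(800,469)))
E
```

```text
t 33.02 G [0.4883 0.3492 0.3145] rpy [1.8e+02 1.0e-01 1.0e-01] F [ 0.6 -0.2 -0.1] w 0.0706 ff 0.0 q [0.53 0.2  1.06 0.   1.88 2.1 ]
```

View pics/c9.png

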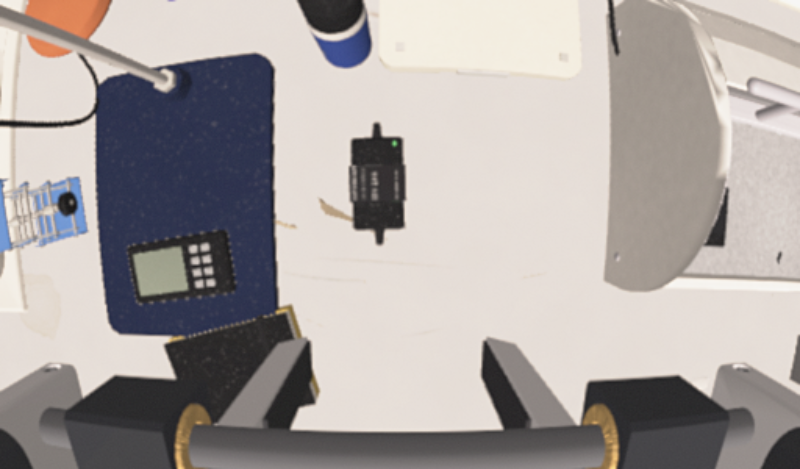

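The brick is at (377,183), with corners (352,138), (404,138), (405,229) and (354,231). The second adapter's edge shows in the cabinet at (717,217).

```bash
python3 - <<'E'
from p import *
s=load('w10');k=.64
c=[(352,138),(404,138),(405,229),(354,231)]
P=np.array([onz(s,u*k,v*k,.03,True)[:2] for u,v in c]);m=P.mean(0);d=(P[0]+P[1]-P[2]-P[3])
print(P.round(3).tolist(),m.round(4),np.degrees(np.arctan2(d[1],d[0])))
plan([((m[0],m[1],.15),down(1),.85)])
E
```

```text
[[0.608, 0.391], [0.608, 0.341], [0.52, 0.34], [0.518, 0.389]] [0.5634 0.3654] 0.9187033940592002
0.075 -0.017 0.165 0 0 -0.002 0.85 ; 0.075 -0.016 0.165 0 0 -0.002 0.85 ; 0.076 -0.016 0.164 0 0 -0.002 0.85 ; 0.075 -0.016 0.165 0 0 -0.002 0.85 ; 0.076 -0.015 0.164 0 0 -0.002 0.85 | 5
```

>>> {"api": "carry_out", "payload": {
  "motion": "0.075 -0.016 0.165 0 0 -0.002 0.85; 0.075 -0.016 0.165 0 0 -0.002 0.85; 0.076 -0.016 0.164 0 0 -0.002 0.85; 0.075 -0.016 0.165 0 0 -0.002 0.85; 0.076 -0.012 0.164 0 0 0 0.85; 0 0 0 0 0 0 0.85; 0 0 0.127 0 0 0 0.85; 0 0 0.127 0 0 0 0.85; 0 0 0.127 0 0 0 0.85; 0 0 0.127 0 0 0 0.85; 0 0 0.127 0 0 0 0.85; 0 0 0 0 0 0 0.85"
}}

```text
time: 34.58
tool_pos: [0.5621, 0.3644, 0.0036]
ee_rot: [3.141, 0.004, 0.017]
wrist_force: [0.9, 0.6, 0.8]
width: 0.0798
finger_force: 0.0
```

>>> {"api": "carry_out", "payload": {
  "motion": "0 0 0 0 0 0 0; 0 0 0 0 0 0 0; 0 0 0 0 0 0 0; 0 0 0 0 0 0 0"
}}

```text
time: 35.08
tool_pos: [0.5637, 0.3664, 0.0053]
ee_rot: [-3.139, -0.0, 0.018]
wrist_force: [0.6, 0.7, 3.2]
width: 0.05
finger_force: 30.0
```

```bash
python3 - <<'E'
from p import *
ob()
plan([((.5634,.3645,.3),down(1),0),((.548,-.107,.30),down(0),0,.05),((.548,-.107,.13),down(0),0)])
E
```

```text
t 35.08 G [0.5637 0.3664 0.0243] rpy [-179.9   -0.     1. ] F [0.6 0.7 3.2] w 0.05 ff 30.0 q [0.49 0.46 1.31 0.   1.37 2.04]
-0 0.001 -0.197 -0 -0 0 0 ; -0 0.001 -0.197 -0 -0 0 0 ; -0 0.001 -0.197 -0 -0 0 0 ; -0 0.001 -0.197 -0 -0 0 0 ; -0 0.001 -0.197 -0 -0 0 0 ; -0.001 0.001 -0.197 -0 -0 0 0 ; -0 0 -0.196 -0 -0 0 0 | -0.012 0.236 -0.001 -0 -0 0.001 0 ; -0.011 0.236 -0.001 -0 -0 0.001 0 ; -0.011 0.236 -0 -0 -0 0.001 0 ; -0.011 0.236 -0.001 -0 -0 0.001 0 ; -0.01 0.235 -0 -0 -0 0.001 0 ; -0.009 0.236 -0.001 -0 -0 0.001 0 ; -0.009 0.236 -0 -0 -0 0.001 0 ; -0.009 0.235 -0.001 -0 -0 0.001 0 ; -0.008 0.236 -0 -0 -0 0.001 0 ; -0.007 0.235 -0.001 -0 -0 0.001 0 | -0 0.001 0.213 -0 -0 -0 0 ; -0 0 0.212 -0 -0 -0 0 ; -0 0.001 0.213 -0 -0 -0 0 ; -0.001 0 0.212 -0 -0 -0 0 | 21
```

>>> {"api": "carry_out", "payload": {
  "motion": "0 0 -0.197 0 0 0 0; 0 0 -0.197 0 0 0 0; 0 0 -0.197 0 0 0 0; 0 0 -0.197 0 0 0 0; 0 0 -0.197 0 0 0 0; 0 0 -0.197 0 0 0 0; 0 0 -0.196 0 0 0 0; 0 0 0 0 0 0 0"
}}

```text
time: 36.08
tool_pos: [0.5646, 0.366, 0.2834]
ee_rot: [-3.138, -0.005, 0.018]
wrist_force: [-0.1, 0.2, -1.5]
width: 0.0498
finger_force: 30.0
```

>>> {"api": "carry_out", "payload": {
  "motion": "-0.012 0.236 0 0 0 0.001 0; -0.011 0.236 0 0 0 0.001 0; -0.011 0.236 0 0 0 0.001 0; -0.011 0.236 0 0 0 0.001 0; -0.01 0.235 0 0 0 0.001 0; -0.009 0.236 0 0 0 0.001 0; -0.009 0.236 0 0 0 0.001 0; -0.009 0.235 0 0 0 0 0; -0.008 0.236 0 0 0 0 0; -0.007 0.235 0 0 0 0 0; 0 0 0 0 0 0 0; 0 0 0 0 0 0 0"
}}

```text
time: 37.58
tool_pos: [0.5476, -0.1055, 0.2771]
ee_rot: [-3.14, 0.005, 0.003]
wrist_force: [0.1, 0.2, -1.9]
width: 0.0503
finger_force: 30.0
```

```bash
python3 - <<'E'
from p import *
ob()
s=snap('wrist','w11');b=cv2.imread('pics/w11.png')
cv2.imwrite('pics/c10.png',cv2.resize(b[:300],(800,469)))
plan([((.548,-.107,.13),down(0),0),((.548,-.107,.0375),down(0),0,.03)])
E
```

```text
t 37.58 G [ 0.5477 -0.1056  0.2961] rpy [-179.9    0.3    0.2] F [ 0.1  0.2 -1.9] w 0.0503 ff 30.0 q [-0.29  0.11  1.21  0.    1.83  1.28]
0.001 0.003 0.208 -0 0.001 0 0 ; 0.001 0.003 0.209 -0 0.001 0 0 ; 0 0.002 0.208 -0 0.001 0 0 ; -0 0.003 0.209 -0 0.001 0 0 | -0.001 0 0.116 -0 -0 0 0 ; -0 0 0.115 -0 -0 0 0 ; -0.001 0 0.116 -0 -0 0 0 ; -0 0.001 0.115 -0 -0 0 0 | 8
```

View pics/c10.png

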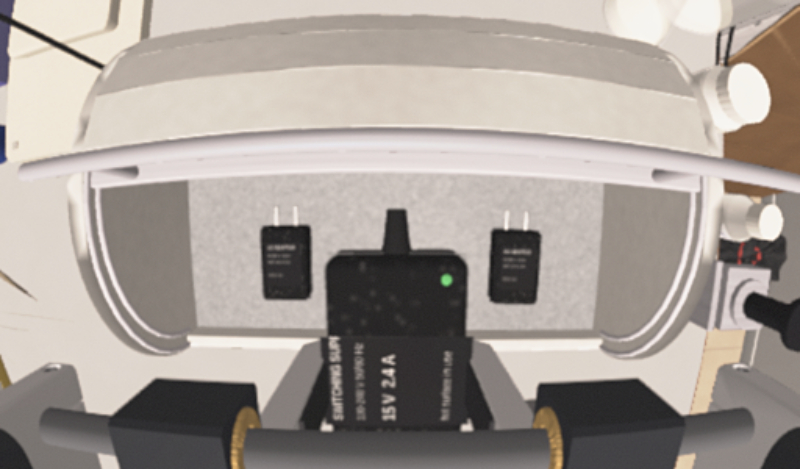

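Both adapters lie flat at (286,262) and (515,266), and the middle is free for the held brick.

>>> {"api": "carry_out", "payload": {
  "motion": "0.001 0.002 0.208 0 0 0 0; 0.001 0.002 0.209 0 0 0 0; 0 0.002 0.208 0 0 0 0; 0 0 0.205 0 0 0 0; 0 0 0 0 0 0 0; 0 0 0.116 0 0 0 0; 0 0 0.115 0 0 0 0; 0 0 0.1 0 0 0 0; 0 0 0 0 0 0 0; 0 0 0 0 0 0 0"
}}

```text
time: 38.88
tool_pos: [0.5499, -0.1072, 0.0495]
ee_rot: [3.141, -0.002, 0.004]
wrist_force: [-0.4, 0.6, -1.9]
width: 0.0497
finger_force: 30.0
```

```bash
python3 - <<'E'
from p import *
ob()
E
```

```text
t 38.88 G [ 0.5498 -0.1072  0.0685] rpy [ 1.8e+02 -1.0e-01  2.0e-01] F [-0.4  0.6 -1.9] w 0.0497 ff 30.0 q [-0.29  0.19  1.57 -0.    1.38  1.27]
```

>>> {"api": "carry_out", "payload": {
  "motion": "0 0 0.08 0 0 0 0; 0 0 0.075 0 0 0 0; 0 0 0 0 0 0 0; 0 0 0 0 0 0 0; 0 0 0 0 0 0 0.7; 0 0 0 0 0 0 0.7; 0 0 0 0 0 0 0.7; 0 0 -0.1 0 0 0 0.7; 0 0 -0.3 0 0 0 0.7; 0 0 -0.3 0 0 0 0.7; 0 0 -0.3 0 0 0 0.7; 0 0 -0.3 0 0 0 0.7"
}}

```text
time: 40.38
tool_pos: [0.5484, -0.1072, 0.2783]
ee_rot: [-3.142, 0.001, 0.003]
wrist_force: [0.6, -0.0, -0.6]
width: 0.0659
finger_force: 0.0
```

>>> {"api": "carry_out", "payload": {
  "motion": "-0.2 0 -0.1 0 0 0 0.7; -0.2 0 -0.1 0 0 0 0.7; -0.2 0 -0.1 0 0 0 0.7; 0 0 0 0 0 0 0.7; 0 0 0 0 0 0 0.7"
}}

```text
time: 41.0
tool_pos: [0.4291, -0.1077, 0.3359]
ee_rot: [-3.141, 0.002, 0.003]
wrist_force: [0.1, -0.7, -0.3]
width: 0.0658
finger_force: 0.0
```

```bash
python3 - <<'E'
from p import *
ob()
snap('wrist','w12');b=cv2.imread('pics/w12.png');snap('side','d12');d=cv2.imread('pics/d12.png');snap('scene','s12');a=cv2.imread('pics/s12.png')
cv2.imwrite('pics/c11.png',np.vstack([cv2.resize(b[:300],(640,375))[:300],np.hstack([cv2.resize(d[150:310,200:400],(360,288)),cv2.resize(a[180:324,60:200],(280,288))])]))
E
```

```text
t 41.0 G [ 0.4292 -0.1077  0.3549] rpy [-1.8e+02  1.0e-01  2.0e-01] F [ 0.1 -0.7 -0.3] w 0.0658 ff 0.0 q [-0.37 -0.14  1.34 -0.    1.95  1.19]
```

View pics/c11.png

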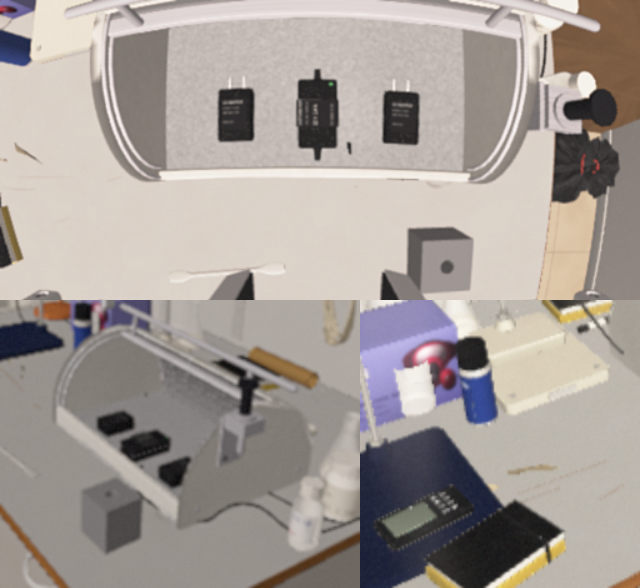

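All three items lie flat in the cabinet, the pin is home, the shutter is up, and the bottle and can are still standing. Nothing else is left on the worktop within reach, so I'm handing it in.

```bash
python3 -c "
from bench import robot
print(robot.close_job())"
```

```text
the job is handed in; nothing more can be done
None
```

I handed the job in after about 41 s of the 210 s: the shutter is up at its stop, the lock pin is fully home in the eyelet, both adapters and the brick (no tester or second brick seen) lie flat on the cabinet floor, and the reagent bottle and spray can are still standing; the hand-in returned no verdict.

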